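Rock the glass tiles on the granite plate and pull the bowed one

ROBOT

A 6-joint arm with a two-finger parallel gripper is mounted at the origin on the work surface. World frame = base frame: x ahead of the robot, y to its left, z up, the work surface at z = 0. Lengths are in m, angles in rad, forces in N, time in s.
With the tool pointing down it reaches from about 0.375 to 0.925 m from the base axis. Payload 5.7 kg.
Tool frame: the origin (TCP) lies midway between the tips of the shut fingers; the grasp point (between the pads) lies 19 mm behind it; z points along the fingers, y is the line along which they close (so a half turn about z gives the same grasp; the last joint's range is limited). The gripper opens to 88 mm and grips with 3 to 60 N. Pads are 20 mm wide; open, the fingers measure 115 mm over their backs; the gripper's body (75 mm by 178 mm) begins 61 mm behind the grasp point.
Start: joints at [1.016, 0.359, 1.51, -0, 1.272, -0.115], TCP at [0.255, 0.543, 0.223] pointing down, gripper open.
Joint ranges: [-2.97, 2.97], [-1.01, 2.36], [0.21, 2.38], [-0.96, 4.11], [0.2, 2.71], [-2.98, 2.98]. Speed limits (rad/s): [2.39, 2.39, 3.14, 3.14, 3.14, 3.14].

INTERFACE

Orientations are given as a unit quaternion [x, y, z, w].
In Python, from bench import move_ptp, servo_line, goto_joints, move_gripper, sleep, inverse_kinematics, capture, PlanningError, close_job, spot_in, silhouettes, current_clock, current_joint_pos, current_qvel, current_joint_torque, current_position, current_orientation, current_force, current_torque, current_finger_gap, current_grip_force gives the robot as it stands. Calls block until the motion is done:
- move_ptp(position, orientation): joint-space move of the TCP to a pose.
- servo_line(position, orientation=None, rate=0.15, contact_N=None): straight line of the TCP; orientation=None keeps the orientation; rate is the mean speed in m/s. With contact_N (N) it stops when the force on the tool has changed by that much, and returns True; else False.
- goto_joints(angles): joint-space move.
- move_gripper(opening): finger opening in m; the grip force is fixed at half the most; returns when the fingers have stopped.
- sleep(seconds).
- inverse_kinematics(position, orientation): joint angles nearest the present ones, or None.
- capture(name): name is "side" or "top" or "wrist"; returns a dict with "image" (384x512x3 uint8, blue, green, red), "range_z" (384x512 float32, m along the optical axis (not along the pixel's ray), 0 where there is no reading), "intrinsics" (3x3 intrinsics, pixels), "R" (3x3) and "t" (3): a world point X has camera coordinates R X + t. Camera axes: x right, y down, z forward; pixel columns grow to the right and rows downward; lengths in m; the calibration is good to about 2 mm. The wrist camera is an equidistant fisheye: a pixel r from the principal point sees the ray r / f radians off the axis. A picture is of the moment at which its call begins.
A pose or a line that the arm cannot do raises PlanningError and nothing moves.
- close_job(): hands the job in; it is judged then, once.
Trained networks look in the newest picture that a camera, given by its name, has taken for a name from the list of things; names that differ only in an ending like _2 or _b are one class to them, and where a whole thing is asked for, a point or a joint stands for the part that bears it (a point fixed in the world has none). Each returns a list of dicts, best first, with "conf" (0 to 1); they miss things now and then, are a little off and sometimes report something else, mostly with a low value. They report only what shows in the picture. A call takes as long as a camera call.
- spot_in(camera, query): "xy" ([column, row] in pixels, amid what is visible of it).
- silhouettes(camera, query): "region" (384x512 bool, what is visible of it) and "xy" ([column, row] in pixels, amid what is visible of it).
Readings, each from a call of its own:
- current_clock(): time.
- current_joint_pos(): joint angles.
- current_qvel(): joint speeds.
- current_joint_torque(): joint torques, N m.
- current_position(): TCP position.
- current_orientation(): TCP orientation.
- current_force(): force on the tool from outside, world axes, zero at the start.
- current_torque(): the same for the moment, N m.
- current_finger_gap(): finger opening in m.
- current_grip_force(): force on a finger pad.
Only numpy, scipy, OpenCV 4.12 (cv2) and the standard library are available. Lean on these libraries where they do the work, as an engineer would, in place of code of your own. Each camera call takes 0.05 s, during which the arm holds its last target. There are 200 camera calls.

TASK

One of the three glass tiles on the granite surface plate came out of the furnace bowed. Come down slowly and press lightly on the ends of the tiles to find the one that rocks, tipping it right down onto one end and holding it there for a moment, then lift it off the plate and set it down gently, same side up, across the middle of the two battens in the red reject tray. Leave the two good tiles where they lie, never knock or press glass hard against the granite, and do not disturb the other things on the bench.

Things in the scene. Friction and masses are not known exactly. Their poses are not given: they have to be found in the camera images.
- plate_top (a point): centre of the top face of the black granite surface plate (305 along its x, 457 along its y, 60 mm tall with its feet; fixed); z up. Granite and glass do not yield: a fingertip that lands on a tile at over 20 mm/s strikes it with 45 N or more, so come down slowly (12 mm/s or so) and hold it with a light press, 2 to 15 N
- tile_a_mid (a point): one of three look-alike pale green glass tiles, 180 (its x) x 64 (its y) x 10 mm thick (z up), 0.23 to 0.36 kg, flat on the granite with 30 mm or more free along both long sides. This point is its centre, half-way up. Grip it across the 64 mm at mid-length; press it near an end, e.g. 75 mm from the centre along x
- tile_b_mid (a point): another such tile, same look, size and centre point. One of the three, not known which, is bowed lengthwise, belly down: it stands level on its middle 36 mm with both ends about 3 mm clear of the granite, so its pose reads like that of a flat one until it is pressed
- tile_c_mid (a point): another such tile, same look, size and centre point. How the bowed one feels: pressed near an end it tips 0.042 rad under about 1 N until that end lies on the granite, and swings back level when let go; a flat tile does not give, the force rises at once
- tray_rest (a point): centre of the red reject tray, level with the tops of its two rubber-capped cross battens (20 mm above the bench, 12 mm wide, running along its y at x = -75 and +75 mm). A tile lies on both battens, its length along the tray's x. Inside the walls it is 260 (x) x 170 mm (y); walls 15 mm higher than the battens, floor 15 mm lower; fixed
- feeler: a folded steel feeler gauge, 14 x 100 x 12 mm, lying on the far strip of the granite plate; bystander. Origin under its centre
- lifter: a black suction-cup lifter with an orange grip, 120 mm across, 69 mm tall, on the bench; bystander. Origin under its centre
- cleaner: a bottle of glass cleaner, 64 mm across, 190 mm tall; bystander. Origin under its centre
- cartridge: an upright white and blue sealant cartridge, 52 mm across, 225 mm tall; bystander. Origin under its centre
- measure: a yellow tape measure, 70 x 36 x 66 mm; bystander. Origin under its centre
- cutter: a brass glass cutter lying on the bench, 145 mm long, 16 mm thick; bystander. Origin under its middle

How it is judged:
On the way, in this order (a step that is already met when the one before it is completed fails the run):
1. the bowed tile is tipped down onto one end by a light press near that end (under 25 N on the granite), and held there 0.3 s (((angle between tile_a_mid's own z axis and vertical between 0.03 and 0.06 rad and contact force between the fingers and tile_a above 0.4 N and contact force between tile_a and plate between 2 and 25 N and (x of the grasp point in the frame of tile_a_mid above 0.035 m or x of the grasp point in the frame of tile_a_mid below -0.035 m) and z of tile_a_mid in the frame of plate_top below 0.012 m) or (angle between tile_b_mid's own z axis and vertical between 0.03 and 0.06 rad and contact force between the fingers and tile_b above 0.4 N and contact force between tile_b and plate between 2 and 25 N and (x of the grasp point in the frame of tile_b_mid above 0.035 m or x of the grasp point in the frame of tile_b_mid below -0.035 m) and z of tile_b_mid in the frame of plate_top below 0.012 m) or (angle between tile_c_mid's own z axis and vertical between 0.03 and 0.06 rad and contact force between the fingers and tile_c above 0.4 N and contact force between tile_c and plate between 2 and 25 N and (x of the grasp point in the frame of tile_c_mid above 0.035 m or x of the grasp point in the frame of tile_c_mid below -0.035 m) and z of tile_c_mid in the frame of plate_top below 0.012 m))), for 0.3 s.
2. a tile is lifted clear of the granite plate (((z of tile_a_mid in the frame of plate_top above 0.03 m and contact force between tile_a and plate below 0.01 N) or (z of tile_b_mid in the frame of plate_top above 0.03 m and contact force between tile_b and plate below 0.01 N) or (z of tile_c_mid in the frame of plate_top above 0.03 m and contact force between tile_c and plate below 0.01 N))), for 0.1 s.
At the end, for the whole second after the job is handed in: The bowed tile rests belly down on both battens of the red tray, centred within 18 mm along and 50 mm across it, its centre 1.5 to 3.9 mm above the batten tops (a flat tile: 5 mm), within 0.06 rad of level, released and still; both flat tiles lie on the granite within 20 mm of where they were (((x of tile_a_mid in the frame of tray_rest between -0.018 and 0.018 m and y of tile_a_mid in the frame of tray_rest between -0.05 and 0.05 m and z of tile_a_mid in the frame of tray_rest between 0.0015 and 0.0039 m and angle between tile_a_mid's own z axis and vertical below 0.06 rad and contact force between tile_a and tray above 0.5 N and contact force between tile_a and the fingers below 0.01 N and linear speed of tile_a below 0.02 m/s and angular speed of tile_a below 0.15 rad/s and distance of each of tile_b_mid, tile_c_mid from where it was at the start of the episode below 0.02 m and contact force between each of tile_b, tile_c and plate above 0.5 N and angle between each of tile_b_mid, tile_c_mid's own z axis and vertical below 0.02 rad) or (x of tile_b_mid in the frame of tray_rest between -0.018 and 0.018 m and y of tile_b_mid in the frame of tray_rest between -0.05 and 0.05 m and z of tile_b_mid in the frame of tray_rest between 0.0015 and 0.0039 m and angle between tile_b_mid's own z axis and vertical below 0.06 rad and contact force between tile_b and tray above 0.5 N and contact force between tile_b and the fingers below 0.01 N and linear speed of tile_b below 0.02 m/s and angular speed of tile_b below 0.15 rad/s and distance of each of tile_a_mid, tile_c_mid from where it was at the start of the episode below 0.02 m and contact force between each of tile_a, tile_c and plate above 0.5 N and angle between each of tile_a_mid, tile_c_mid's own z axis and vertical below 0.02 rad) or (x of tile_c_mid in the frame of tray_rest between -0.018 and 0.018 m and y of tile_c_mid in the frame of tray_rest between -0.05 and 0.05 m and z of tile_c_mid in the frame of tray_rest between 0.0015 and 0.0039 m and angle between tile_c_mid's own z axis and vertical below 0.06 rad and contact force between tile_c and tray above 0.5 N and contact force between tile_c and the fingers below 0.01 N and linear speed of tile_c below 0.02 m/s and angular speed of tile_c below 0.15 rad/s and distance of each of tile_a_mid, tile_b_mid from where it was at the start of the episode below 0.02 m and contact force between each of tile_a, tile_b and plate above 0.5 N and angle between each of tile_a_mid, tile_b_mid's own z axis and vertical below 0.02 rad))); the robot touches nothing.
It fails at once if a tile is knocked or pressed against the granite plate with more than 55 N (contact force between any of tile_a, tile_b, tile_c and plate above 55 N).
It fails at once if a tile is let fall (faster than 0.5 m/s with no finger on it) ((linear speed of tile_a above 0.5 m/s and contact force between tile_a and the fingers below 0.01 N) or (linear speed of tile_b above 0.5 m/s and contact force between tile_b and the fingers below 0.01 N) or (linear speed of tile_c above 0.5 m/s and contact force between tile_c and the fingers below 0.01 N)).
It fails at once if a tile is knocked into the tray with more than 40 N (contact force between any of tile_a, tile_b, tile_c and tray above 40 N).
It fails at once if another thing on the bench is shifted more than 30 mm (distance of any of feeler, lifter, cleaner, cartridge, measure, cutter from where it was at the start of the episode above 0.03 m).
It also fails if it takes over 64 s, if anything falls off the work surface, if the arm or the gripper's body presses on something with over 40 N, if the wrist force passes 120 N, or if a joint passes its speed limit or range.

## Working session

There is one attempt and no reset: what is moved stays moved. The work goes in short steps, each a Python script; the robot and the scene stay as the last script left them, time stands still between calls to the robot, and variables do not carry over. Pictures are saved under pics/ and viewed, at most 10 in all, crops included, and the job is handed in when it is done.

```bash
mkdir -p pics; cat > h.py <<'E'
import numpy as np, cv2
from bench import *
def world(c,mask):
    v,u=np.nonzero(mask&(c["range_z"]>0)); z=c["range_z"][v,u].astype(float); K=c["intrinsics"]
    P=np.c_[(u-K[0,2])/K[0,0]*z,(v-K[1,2])/K[1,1]*z,z]
    return (P-c["t"])@c["R"]
E
python3 - <<'E'
from h import *
ims=[]
for n in("top","side"):
    c=capture(n); cv2.imwrite(f"pics/{n}.png",c["image"]); np.savez(n+".npz",**c)
    for q in("tile_a_mid","tray_rest","plate_top","feeler","lifter","cleaner","cartridge","measure","cutter"):
        try:
            for s in silhouettes(n,q):
                m=s["region"]; W=world(c,m)
                if len(W)<20: continue
                zt=np.median(W[:,2]); 
                r=cv2.minAreaRect((W[:,:2]*1000).astype(np.float32))
                print(n,q,round(s["conf"],2),np.round(s["xy"]),m.sum(),"med",np.round(np.median(W,0),3),"z5/95",np.round(np.percentile(W[:,2],[5,95]),3),"rect",np.round(r[0]),np.round(r[1]),round(r[2],1))
        except Exception as e: print(n,q,e)
print(current_orientation(),current_clock(),current_force())
E
```

```text
top tile_a_mid 0.59 [270. 224.] 1347 med [ 0.516 -0.143  0.069] z5/95 [0.066 0.073] rect [ 518. -143.] [180.  66.] 4.7
top tray_rest 0.94 [ 94. 232.] 5892 med [0.475 0.383 0.006] z5/95 [0.002 0.034] rect [479. 385.] [199. 270.] 88.9
top lifter 0.94 [389. 254.] 1264 med [ 0.446 -0.505  0.016] z5/95 [0.003 0.068] rect [ 450. -515.] [119. 124.] 43.3
top lifter 0.68 [270. 225.] 1419 med [ 0.516 -0.143  0.069] z5/95 [0.061 0.073] rect [ 516. -144.] [182.  71.] 4.8
top cleaner 0.95 [122. 150.] 775 med [0.708 0.292 0.119] z5/95 [0.004 0.19 ] rect [738. 324.] [124.  72.] 47.2
top cartridge 0.28 [270. 225.] 1367 med [ 0.515 -0.142  0.069] z5/95 [0.065 0.073] rect [ 519. -143.] [182.  68.] 4.0
top measure 0.7 [274. 145.] 302 med [ 0.756 -0.159  0.063] z5/95 [0.014 0.068] rect [ 776. -163.] [39. 93.] 77.4
top cutter 0.78 [380. 207.] 218 med [ 0.588 -0.496  0.012] z5/95 [0.005 0.017] rect [ 584. -501.] [137.  21.] 4.3
side tray_rest 0.84 [221. 142.] 2089 med [0.48  0.385 0.009] z5/95 [0.001 0.035] rect [483. 405.] [259. 285.] 89.0
side plate_top 0.97 [243. 234.] 7177 med [ 0.504 -0.243  0.061] z
[... 255 characters left out ...]
 -513.] [129. 118.] 49.2
side cleaner 0.75 [278. 134.] 539 med [0.715 0.28  0.09 ] z5/95 [0.014 0.179] rect [725. 408.] [287.  64.] 87.9
side cleaner 0.66 [245. 219.] 854 med [ 0.52  -0.149  0.07 ] z5/95 [0.065 0.074] rect [ 520. -138.] [181.  82.] 3.9
side cartridge 0.6 [295. 142.] 659 med [0.762 0.161 0.121] z5/95 [0.014 0.205] rect [766. 176.] [52. 51.] 72.7
side measure 0.73 [318. 219.] 409 med [ 0.765 -0.176  0.045] z5/95 [0.005 0.068] rect [ 772. -169.] [83. 38.] 2.9
side cutter 0.82 [287. 314.] 227 med [ 0.587 -0.502  0.015] z5/95 [0.009 0.019] rect [ 585. -502.] [140.  17.] 3.5
[ 2.18140024e-01  9.75917480e-01 -4.58879392e-05 -2.08584303e-05] 1.0 [-0.48229366 -0.05529211  0.45238226]
```

View pics/top.png

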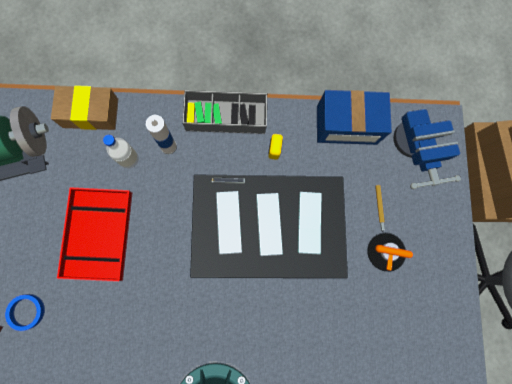

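View pics/side.png

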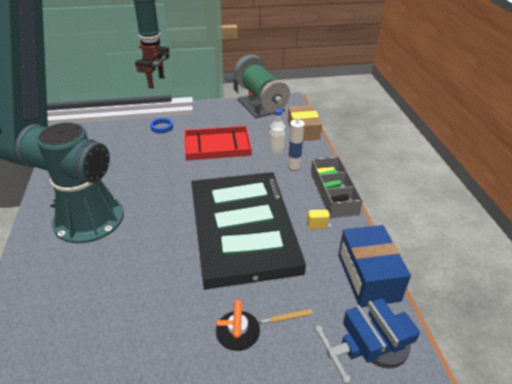

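Both views show three tiles lying side by side on the plate (top columns 229, 270 and 310, row ~223), the tray at (94,232) with battens at rows ~210 and ~264, and the feeler at (228,180). Next I'll fit the tiles and the tray by colour and depth.

```bash
python3 - <<'E'
from h import *
for n in("top","side"):
    c=dict(np.load(n+".npz")); im=c["image"].astype(int); g=im.min(2)>150
    g=cv2.morphologyEx(g.astype(np.uint8),cv2.MORPH_OPEN,np.ones((3,3)))
    k,l=cv2.connectedComponents(g)
    for i in range(1,k):
        m=l==i; W=world(c,m)
        if m.sum()<400 or not .05<np.median(W[:,2])<.09: continue
        W=W[(W[:,2]>.06)&(W[:,2]<.08)]
        r=cv2.minAreaRect((W[:,:2]*1000).astype(np.float32)); print(n,m.sum(),np.round(r[0],1),np.round(r[1]),r[2],"z",np.median(W[:,2]).round(4), "mean",W.mean(0).round(4))
    hsv=cv2.cvtColor(c["image"],cv2.COLOR_BGR2HSV)
    box=np.zeros(g.shape,bool); box[180:285,50:140]=1
    if n=="side": box[:]=0; box[120:165,180:255]=1
    red=box&(hsv[...,1]>150)&((hsv[...,0]<12)|(hsv[...,0]>168))
    W=world(c,red); T=W[W[:,2]>.030]; r=cv2.minAreaRect((T[:,:2]*1000).astype(np.float32)); print("rim",r,len(T))
    hull=cv2.convexHull(np.argwhere(red)[:,::-1].astype(np.int32)); f=np.zeros(g.shape,np.uint8); cv2.fillPoly(f,[hull],1)
    d=cv2.erode(f,np.ones((5,5)))>0; d&=(im[...,2]<110)
    k,l=cv2.connectedComponents(d.astype(np.uint8))
    for i in range(1,k):
        W=world(c,l==i)
        if len(W)>25: r=cv2.minAreaRect((W[:,:2]*1000).astype(np.float32)); print("batten",len(W),np.round(r[0]),np.round(r[1]),round(r[2],1),W[:,2].mean().round(4))
E
```

```text
top 1358 [519.2 -23.1] [181.  65.] 5.302495002746582 z 0.0693 mean [ 0.5176 -0.0235  0.0693]
top 1335 [ 517.2 -142.3] [180.  64.] 4.607141971588135 z 0.0692 mean [ 0.5161 -0.1424  0.0692]
top 1317 [ 524.7 -262.2] [ 64. 180.] 89.46953582763672 z 0.0702 mean [ 0.5229 -0.2624  0.0703]
rim ((477.9666442871094, 377.1474609375), (182.52684020996094, 269.12823486328125), 88.86722564697266) 608
batten 626 [479. 382.] [166. 258.] 88.5 0.0205
side 627 [523.3 -23.5] [183.  72.] 6.085459232330322 z 0.0708 mean [ 0.5209 -0.0243  0.0708]
side 757 [ 521.2 -142.6] [184.  71.] 4.2884111404418945 z 0.0708 mean [ 0.5188 -0.1436  0.0708]
side 909 [ 528.7 -263.3] [ 72. 182.] 88.93051147460938 z 0.072 mean [ 0.527  -0.2635  0.0721]
side 425 [ 679.  -650.8] [ 49. 156.] 11.320446968078613 z 0.0701 mean [ 0.6696 -0.6557  0.0704]
rim ((481.32318115234375, 370.513916015625), (189.9873046875, 264.4825744628906), 88.7444839477539) 198
batten 32 [558. 391.] [142.  13.] 89.9 0.0205
batten 27 [405. 396.] [139.   8.] 87.1 0.0214
```

```bash
cat >> h.py <<'E'
T={"A":(.520,-.0233,5.2),"B":(.519,-.1425,4.5),"C":(.526,-.2627,-.7)}
def quat(deg): a=np.radians(deg)/2; return [-np.sin(a),np.cos(a),0,0]
def at(k,d): x,y,w=T[k]; w=np.radians(w); return x+d*np.cos(w),y+d*np.sin(w)
def press(k,d=-.075):
    x,y=at(k,d); q=quat(T[k][2])
    move_ptp([x,y,.12],q); servo_line([x,y,.082],rate=.08); sleep(.15)
    f0=current_force()[2]
    hit=servo_line([x,y,.062],rate=.008,contact_N=4)
    z0=current_position()[2]; fs=[current_force()[2]-f0]; sleep(.4); fs.append(current_force()[2]-f0)
    z=current_position()[2]
    print(k,hit,"z",round(z0,4),round(z,4),"f",np.round(fs,2),"t",round(current_clock(),2)); return z,f0
E
python3 - <<'E'
from h import *
move_gripper(0)
print(current_clock()); press("A")
E
```

```text
2.3417
A True z 0.0703 0.0704 f [4.19 4.49] t 7.17
```

```bash
python3 - <<'E'
from h import *
for k in "BC":
    p=current_position(); servo_line([p[0],p[1],.1],rate=.08)
    z,f0=press(k)
    if z<.069:
        sleep(.6); print("bowed",k,current_force()[2]-f0); break
E
```

```text
B True z 0.0704 0.0704 f [4.11 4.4 ] t 10.88
C True z 0.0704 0.0704 f [4.92 5.48] t 14.57
```

```bash
python3 - <<'E'
from h import *
for n in("side","top"):
    c=capture(n); o=dict(np.load(n+".npz")); W=[world(d,d["range_z"]>-1) for d in(o,c)]
    for k in"ABC":
      r=[]
      for w in W:
        for d in (-.075,0,.075):
            x,y=at(k,d); s=w[(np.hypot(w[:,0]-x,w[:,1]-y)<.016)&(w[:,2]<.08)&(w[:,2]>.064)]; r.append((round(float(np.median(s[:,2])),4) if len(s)>4 else None))
      print(n,k,r[:3],r[3:])
    if n=="side": cv2.imwrite("pics/side2.png",c["image"])
print(current_force(),current_clock())
E
```

```text
side A [0.071, 0.071, 0.0711] [None, 0.0708, 0.0708]
side B [0.0711, 0.0711, 0.0702] [None, 0.0713, 0.0709]
side C [0.0731, 0.071, 0.073] [0.0721, 0.0716, 0.0769]
top A [0.0694, 0.0697, 0.0691] [0.0693, 0.0695, 0.0692]
top B [0.0694, 0.0693, 0.0691] [0.0692, 0.0692, 0.0689]
top C [0.0717, 0.0694, 0.0712] [None, 0.0708, 0.0752]
[-0.03196774 -0.26317097  4.79424035] 14.6667
```

C is the bowed one: it is level with raised ends before the press, and now its far end is up about 4 mm. I'll finish the hold, then let it back slowly and grip it.

```bash
python3 - <<'E'
from h import *
sleep(.3)
x,y=at("C",-.075); servo_line([x,y,.076],rate=.008); servo_line([x,y,.11],rate=.1)
move_gripper(.088)
x,y=at("C",0); q=quat(T["C"][2])
move_ptp([x,y,.11],q); servo_line([x,y,.078],rate=.08); print(servo_line([x,y,.0635],rate=.02,contact_N=6), current_position())
move_gripper(.05); print("gap",current_finger_gap(),current_grip_force(),current_force())
servo_line([x,y,.075],rate=.02); servo_line([x,y,.16],rate=.1); sleep(.1)
print("gap",current_finger_gap(),current_grip_force(),current_force(),current_clock())
c=capture("side"); cv2.imwrite("pics/side3.png",c["image"])
W=world(c,(c["image"].min(2)>130)); W=W[(W[:,2]>.14)&(W[:,2]<.19)&(W[:,1]<-.2)&(W[:,1]>-.34)&(W[:,0]>.4)&(W[:,0]<.66)]
print(len(W),W.min(0),W.max(0),np.polyfit(W[:,0],W[:,2],1))
E
```

```text
False [ 0.52604151 -0.26274958  0.06351573]
gap 0.06362055597496673 29.9506938457489 [-0.01486378  0.14210303  0.361487  ]
gap 0.06350433169532671 29.955404698848724 [-0.33195651 -1.04333379 -2.9007888 ] 21.9083
706 [ 0.43637459 -0.30355183  0.16207042] [ 0.61630071 -0.22677327  0.18905818] [-0.00076605  0.16855981]
```

View pics/side3.png

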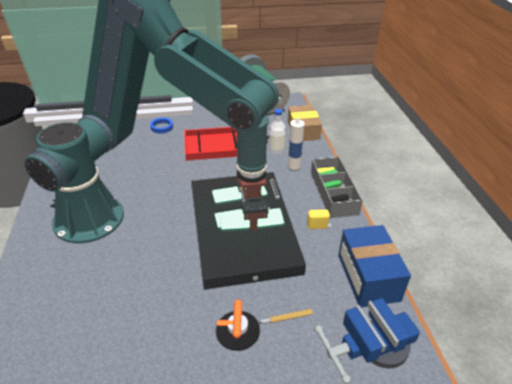

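The tile is held level at pixel (250,218), centred in the gripper. Next I carry it to the tray.

```bash
python3 - <<'E'
from h import *
X,Y=.481,.380; q=quat(-1.2)
servo_line([X,Y,.16],q,rate=.2); servo_line([X,Y,.04],rate=.08); sleep(.3)
f0=current_force()[2]
print(servo_line([X,Y,.018],rate=.008,contact_N=1.5),current_position(),current_force()[2]-f0,current_clock())
sleep(.2); print(current_force()[2]-f0)
E
```

```text
True [0.48101991 0.38000239 0.02137811] 8.832894427645332 29.3167
9.182012831118703
```

```bash
python3 - <<'E'
from h import *
X,Y=.481,.380
move_gripper(.088); servo_line([X,Y,.06],rate=.03); servo_line([X,Y,.25],rate=.2)
move_ptp([.4,.05,.35],quat(0)); sleep(.2)
print(current_clock())
for n in("top","side"):
    c=capture(n); cv2.imwrite(f"pics/{n}9.png",c["image"])
    W=world(c,c["image"].min(2)>140); 
    for a,b,z in((.3,.46,.0),(-.09,.04,.06),(-.2,-.09,.06)):
        w=W[(W[:,1]>a)&(W[:,1]<b)&(W[:,0]>.37)&(W[:,0]<.62)&(W[:,2]>z)&(W[:,2]<z+.04)]
        if len(w)>50: r=cv2.minAreaRect((w[:,:2]*1000).astype(np.float32)); print(n,len(w),np.round(r[0]),np.round(r[1]),r[2],np.polyfit(w[:,0]-.48,w[:,2],1).round(4))
E
```

```text
34.2083
top 350 [538. 383.] [61. 77.] 1.9426161050796509 [0.0287 0.0276]
top 1274 [520. -23.] [183.  65.] 5.319096565246582 [0.0002 0.0693]
top 1353 [ 517. -143.] [181.  66.] 4.65961217880249 [0.0002 0.0691]
side 400 [485. 397.] [118. 189.] 89.43987274169922 [-0.0055  0.0284]
side 651 [524. -19.] [185.  77.] 4.925651550292969 [-0.0011  0.0708]
side 782 [ 522. -139.] [185.  81.] 3.750554323196411 [0.0014 0.0707]
```

View pics/side9.png

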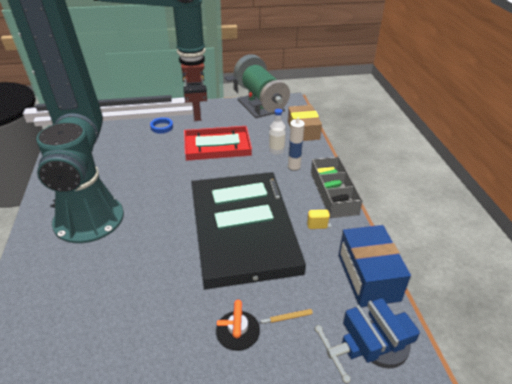

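The tile lies centred across both battens at pixel (217,140), both flat tiles are unmoved, and the arm is clear.

```bash
python3 -c "
from bench import *
print(current_position()); print(close_job())"
```

```text
[0.40017853 0.05045704 0.3497401 ]
the job is handed in; nothing more can be done
None
```

I found tile C to be the bowed one by pressing it, laid it across both battens of the red tray, left the two good tiles unmoved, and handed the job in at about 34 s; no verdict came back.

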